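# Give the full flush

## Robot

A 6-joint arm with a two-finger parallel gripper is mounted at the origin on the work surface. World frame = base frame: x ahead of the robot, y to its left, z up, the work surface at z = 0. Lengths are in m, angles in rad, forces in N, time in s.
With the tool pointing down it reaches from about 0.25 to 0.775 m from the base axis. Payload 4 kg.
Tool frame: the origin (TCP) lies at the very end of the fingers, on their centre line; the grasp point (between the pads) lies 19 mm behind it (robot.hold_point_z is the distance from the TCP to the grasp point, in m); z points along the fingers, y is the line along which they close (so a half turn about z gives the same grasp; the last joint's range is limited). The gripper opens to 94 mm and grips with 3 to 60 N. Pads are 16 mm wide; open, the fingers measure 119 mm over their backs; the gripper's body (75 mm by 177 mm) begins 78 mm behind the grasp point.
Start: joints at [-1.406, 0.087, 1.371, -0, 1.684, -0.103], TCP at [0.146, -0.53, 0.206] pointing down, gripper open.
Joint ranges: [-3.1, 3.1], [-0.76, 2.03], [0.27, 2.55], [-1.08, 4.22], [0.17, 2.65], [-2.57, 2.57]. Speed limits (rad/s): [2.79, 2.79, 3.14, 3.14, 3.14, 3.14].

## Interface

Orientations are given as [roll, pitch, yaw] about the fixed x, y, z axes, in that order (R = Rz(yaw) Ry(pitch) Rx(roll)).
In Python, from bench import robot gives the robot as it stands.
- The arm moves only by the tool carry_out, never from a script. Its argument "steps" is a list of rows, each a list of 3 entries, a list of its own where there are three numbers: the shift along the tool's x, y, z in m, then the turn about the tool's z in units of 10 degrees (1.0 is 10 degrees), then the closure, from -1 (fully open) to 1 (shut). In form: [[[tx, ty, tz], roll, jaw], ...]. A call has 1 to 10 rows; each row is the pose to reach, as a shift and turn from the pose commanded when the call began, along the tool's axes at that moment; what a row does not reach only later rows make up. A row lasts 1/8 s, in which the tool goes at most 62.5 mm and 10.7 degrees, less where a joint would pass 70% of its speed; a pose out of reach is approached as far as the arm can. A call with a gripper value outside its range is refused whole. The fingers move at their own pace and stop on an object; the grip force is fixed at half the most. Time passes only in rows, so rows that repeat a pose let the fingers close. It gives the time, the measured TCP pose, the force, the opening and the grip force at its end, in the units of the state.
- robot.get_obs(): the state, without advancing time (a new reading comes with each control period).
- robot.snapshot(name): name is "scene" or "side" or "wrist"; returns a dict with "image" (400x640x3 uint8, red, green, blue), "z_map" (400x640 float32, m along the optical axis (not along the pixel's ray), 0 where there is no reading), "mtx" (3x3 intrinsics, pixels), "R" (3x3) and "t" (3): a world point X has camera coordinates R X + t. Camera axes: x right, y down, z forward; pixel columns grow to the right and rows downward; lengths in m; the calibration is good to about 2 mm. The wrist camera is an equidistant fisheye: a pixel r from the principal point sees the ray r / f radians off the axis. A picture is of the moment at which its call begins.
- robot.close_job(): hands the job in; it is judged then, once.
The state is a dict: "time": time; "joint_positions": joint angles; "qvel": joint speeds; "joint_torque": joint torques, N m; "tool_pos": TCP position; "ee_rot": TCP orientation; "wrist_force": force on the tool from outside, world axes, zero at the start; "wrist_torque": the same for the moment, N m; "width": finger opening in m; "finger_force": force on a finger pad.
Only numpy, scipy, OpenCV 4.12 (cv2) and the standard library are available. Lean on these libraries where they do the work, as an engineer would, in place of code of your own. Each camera call takes 0.05 s, during which the arm holds its last target. There are 200 camera calls.

## Task

Flush with the full flush: with closed fingertips gently press the larger of the two parts of the round flush button on the white cistern all the way down, keep it down for about two seconds, then let it spring back up and take the hand away. Do not press the smaller part of the flush button or the fan button on the ledge, and leave the soap dish, toilet roll, spray can and mug where they stand.

Things in the scene. Friction and masses are not known exactly. Their poses are not given: they have to be found in the camera images.
- cistern: White ceramic cistern top fixed on the tiled ledge, 200 x 420 x 90 mm (x, y, z). Origin at the centre of its underside, on the ledge; z up. Its flat lid is 90 mm above the ledge.
- flush_button: Round metal flush button fixed on the cistern lid, turned any way: 100 mm across, 14 mm high. A fixed rim 5 mm wide and a fixed straight dark rib 6 mm wide (centre line at x = -13 mm) frame a larger and a smaller pressable part, both level with the rim when up. Origin at the centre of its underside, on the lid; z up; x points from the smaller part to the larger, square to the rib.
- full_top (a point): Point on top of the larger part (full flush), where to press: x = 15 mm, y = 0, z = 14 mm in the flush button's frame. The part reaches from x = -10 to 45 mm and is 90 mm at its widest. The point moves down with the part.
- half_top (a point): Point on top of the smaller part (half flush, not to be pressed): x = -28 mm, y = 0, z = 14 mm in the flush button's frame. The part reaches from x = -45 to -16 mm.
- full_key (a joint): How far the larger part is pressed down, m: 0 up, 0.008 at its stop. It is sprung: it begins to move at 1.4 N, needs 7 N at the stop, and returns by itself.
- half_key (a joint): How far the smaller part is pressed down, m: 0 up, 0.008 at its stop; the same spring.
- fan_top (a point): Top centre of the fan button (not to be pressed): a small round metal push button, 32 mm across, in a white housing fixed on the ledge at the cistern's -y end.
- fan (a joint): How far the fan button is pressed, m: 0 up, 0.006 fully down.
- soap_dish: White dish with a bar of soap, 120 x 80 x 29 mm, loose on the cistern lid towards its +y end. Origin at the centre of its underside.
- roll: Spare toilet roll standing on end on the ledge, 104 mm across, 100 mm high, loose. Origin at the centre of its underside.
- can: Spray can standing on the ledge, 54 mm across, 140 mm high, loose. Origin at the centre of its underside.
- mug: Ceramic mug standing on the ledge, 76 mm across, 95 mm high, handle at its +y, loose. Origin at the centre of its underside.
Mind the look-alikes: they are no part of the job. Of the things shaped like the part that bears fan_top, the white one is meant. Leave any purple look-alike of the mug alone.

How it is judged:
By the outcome, as a careful person would: the job done as asked, in the order asked, and still so for the second after the job is handed in, with the robot touching nothing.
It also fails if it takes over 35 s, if anything falls off the work surface, if the arm or the gripper's body presses on something with over 40 N, if the wrist force passes 120 N, or if a joint passes its speed limit or range.

## Working session

There is one attempt and no reset: what is moved stays moved. The work goes in short steps, Python scripts to look and compute and a tool call to move; the robot and the scene stay as the last step left them, time stands still between calls to the robot, and variables do not carry over. Pictures are saved under pics/ and viewed, at most 10 in all, crops included, and the job is handed in when it is done.

Besides the shell and the picture viewer there is one more tool, called after "Call:" as name(argument=value, ...) on one line, values as JSON. carry_out: Moves the arm, as the interface text tells. Its arguments: {"type":"object","properties":{"steps":{"type":"array","items":{"type":"array"}}},"required":["steps"]}

```bash
mkdir -p pics
cat > h.py <<'E'
import numpy as np,cv2
from bench import robot
def snap(n,f):
    s=robot.snapshot(n); cv2.imwrite(f'pics/{f}.png',s['image'][:,:,::-1]); np.savez(f'pics/{f}.npz',**s); return s
def pt(s,u,v,z=None):
    K=s['mtx'];r=np.array([(u-K[0,2])/K[0,0],(v-K[1,2])/K[1,1],1])
    R,t=s['R'],s['t']
    if z is None: return R.T@(r*s['z_map'][v,u]-t)
    d=R.T@r;c=-R.T@t; return c+d*(z-c[2])/d[2]
E
python3 - <<'E'
from h import *
snap('scene','a');snap('side','b')
o=robot.get_obs();print(o['time'],o['tool_pos'],o['ee_rot'],o['width'])
E
```

```text
0.1 [ 0.14544345 -0.52991405  0.20442766] [-3.13961609e+00 -1.82670623e-04  2.67822138e-01] 0.09444973386052427
```

View pics/a.png

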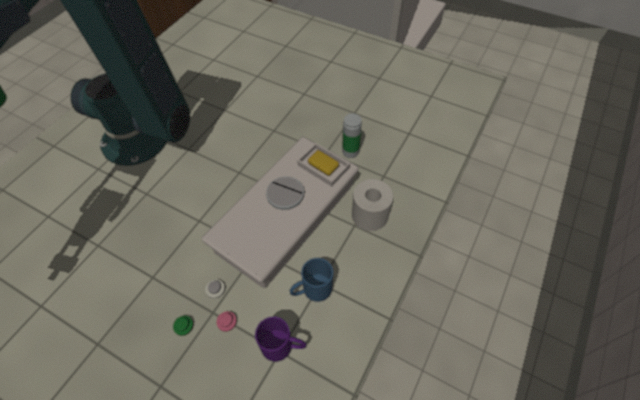

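View pics/b.png

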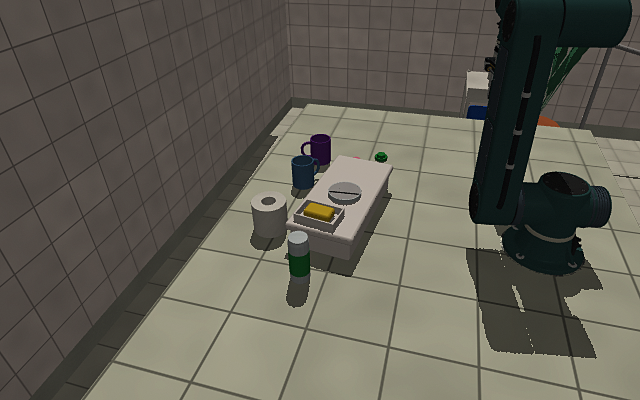

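The scene view shows the button at about (286,193), with the dark rib from about (272,183) to (302,193). The soap dish sits on the lid at (324,163). I'll enlarge both button views.

Run:
```python
from h import *
a=cv2.imread('pics/a.png')[168:218,250:320];b=cv2.imread('pics/b.png')[170:210,315:375]
cv2.imwrite('pics/c.png',np.vstack([cv2.resize(a,(560,400),interpolation=2),]))
s=np.load('pics/a.npz')
for u,v in [(285,200),(286,193),(240,235),(290,186),(285,181)]: print(u,v,pt(s,u,v).round(4))
# metal ellipse / rib from top-down rectification, px = 0.5 mm, z=.104
c=pt(s,286,193,.104);print(c)
g=np.array([[c[0]+dx,c[1]+dy] for dx,dy in [(-.08,-.08),(.08,-.08),(.08,.08),(-.08,.08)]])
X=np.c_[g,np.full(4,.104)]@s['R'].T+s['t'];p=X@s['mtx'].T;p=p[:,:2]/p[:,2:]
# image: col = x, row = y, 4 px/mm*... 480px =160mm (3px/mm)
H=cv2.getPerspectiveTransform(p.astype(np.float32),np.float32([[0,0],[480,0],[480,480],[0,480]]))
cv2.imwrite('pics/d.png',cv2.warpPerspective(cv2.imread('pics/a.png'),H,(480,480)))
```

```text
285 200 [ 0.5888 -0.0226  0.1039]
286 193 [ 0.5805 -0.0038  0.1061]
240 235 [ 0.54   -0.1583  0.091 ]
290 186 [0.5779 0.0205 0.1059]
285 181 [0.557  0.029  0.1043]
[ 0.57958276 -0.00262638  0.104     ]
```

View pics/d.png

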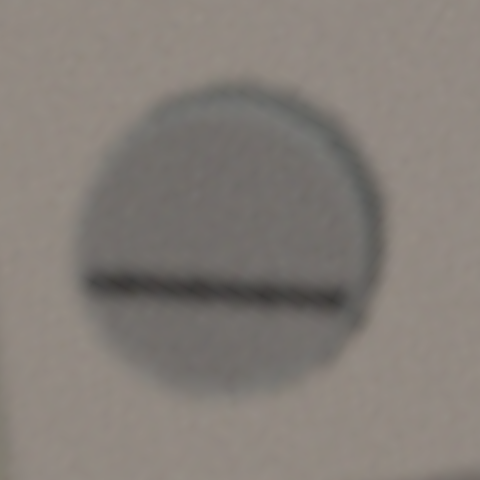

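Rectified at 3 px/mm (column = +x, row = +y), the rib runs from (88,283) to (345,298). The larger part lies above it, on the −y side. The button centre is at about (220,250), which puts full_top at about (222,205), or world (0.574, −0.014, 0.104). The heights match 0.104. I'll approach to a hover with the fingers closed.

Call:
carry_out(steps=[[[0.05, -0.035, 0], 0, 1], [[0.1, -0.07, 0], 0, 1], [[0.15, -0.105, 0], 0, 1], [[0.2, -0.14, 0], 0, 1], [[0.25, -0.175, 0], 0, 1], [[0.3, -0.21, 0], 0, 1], [[0.35, -0.245, 0], 0, 1], [[0.4, -0.28, 0], 0, 1], [[0.45, -0.315, 0], 0, 1], [[0.5, -0.35, 0], 0, 1]])

```text
time: 1.35
tool_pos: [0.5359, -0.0588, 0.205]
ee_rot: [3.141, 0.001, 0.268]
wrist_force: [0.9, -0.9, -0.2]
width: 0.0008
finger_force: 0.0
```

Call:
carry_out(steps=[[[0.05, -0.034, 0.03], 0, 1], [[0.05, -0.034, 0.05], 0, 1], [[0.05, -0.034, 0.05], 0, 1], [[0.05, -0.034, 0.05], 0, 1]])

```text
time: 1.85
tool_pos: [0.5743, -0.0151, 0.1562]
ee_rot: [3.141, -0.001, 0.267]
wrist_force: [0.1, 0.2, 0.3]
width: 0.0005
finger_force: 0.0
```

Run:
```python
from h import *
s=snap('scene','e');snap('wrist','w')
o=robot.get_obs();print(o['time'],o['tool_pos'],o['ee_rot'],o['width'],o['wrist_force'])
a=cv2.imread('pics/e.png')[130:230,220:340]
b=cv2.imread('pics/w.png')
cv2.imwrite('pics/f.png',np.vstack([cv2.resize(a,(480,400)),]))
```

```text
1.95 [ 0.57473336 -0.01543161  0.1571631 ] [ 3.14042268e+00 -2.44642737e-03  2.66485836e-01] 0.0003308904932602558 [0.93086082 0.09354607 0.04982401]
```

View pics/w.png

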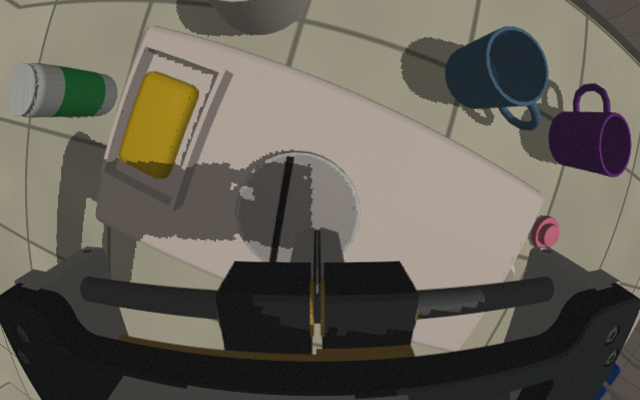

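View pics/f.png

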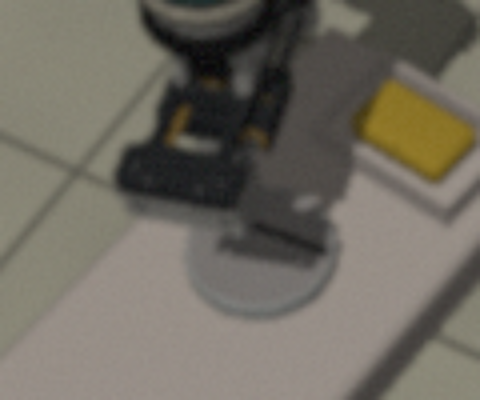

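The wrist view shows the closed tips at about (316,232), on the larger part. The rib runs from (291,157) to (277,262), to the left of the tips. I'll go down to just above the top and check again.

Call:
carry_out(steps=[[[0, 0, 0.02], 0, 1], [[0, 0, 0.04], 0, 1], [[0, 0, 0.04], 0, 1]])

```text
time: 2.33
tool_pos: [0.5733, -0.0152, 0.1149]
ee_rot: [-3.141, 0.002, 0.267]
wrist_force: [0.3, -0.0, -0.1]
width: 0.0003
finger_force: 0.0
```

Run:
```python
from h import *
w=dict(np.load('pics/w.npz'))
K,R,t=w['mtx'],w['R'],w['t']
for u,v in [(291,157),(277,262),(236,210),(359,210),(298,151)]:
    p=cv2.fisheye.undistortPoints(np.float64([[[u,v]]]),K,np.zeros(4))[0,0]
    d=R.T@np.r_[p,1];c=-R.T@t;print(u,v,(c+d*(.104-c[2])/d[2]).round(4))
snap('wrist','g');o=robot.get_obs();print(o['time'],o['tool_pos'],o['wrist_force'])
cv2.imwrite('pics/g2.png',cv2.resize(cv2.imread('pics/g.png')[130:290,200:420],(770,560)))
```

```text
291 157 [0.616  0.0161 0.104 ]
277 262 [0.5297 0.0064 0.104 ]
236 210 [0.5643 0.0484 0.104 ]
359 210 [ 0.59   -0.0454  0.104 ]
298 151 [0.6217 0.0121 0.104 ]
2.375 [ 0.57421971 -0.01521311  0.11619931] [-0.20312937  0.25657164 -0.31346907]
```

View pics/g2.png

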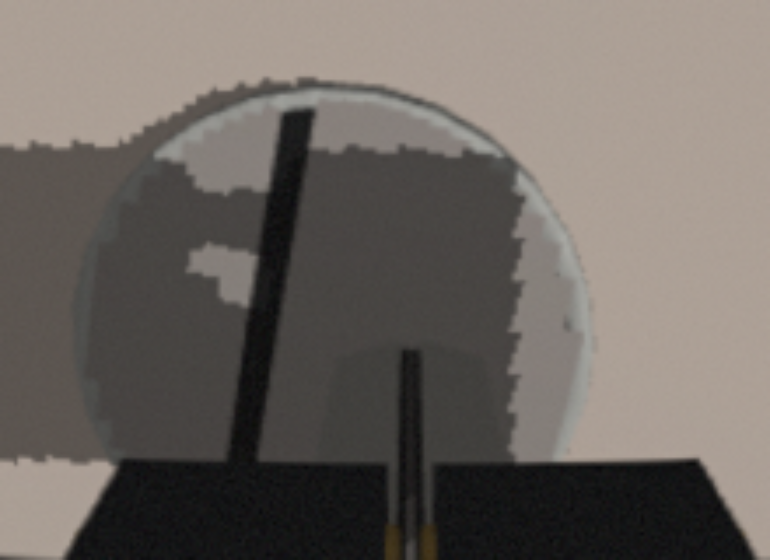

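The tips (about (410,400) in the crop) are well clear of the rib (x 230–310) and inside the larger part. I'll press in small steps and watch the force.

Call:
carry_out(steps=[[[0, 0.002, 0.004], 0, 1], [[0, 0.002, 0.008], 0, 1], [[0, 0.002, 0.011], 0, 1], [[0, 0.002, 0.013], 0, 1], [[0, 0.002, 0.015], 0, 1], [[0, 0.002, 0.017], 0, 1], [[0, 0.002, 0.017], 0, 1]])

```text
time: 3.25
tool_pos: [0.575, -0.0166, 0.099]
ee_rot: [3.141, -0.001, 0.268]
wrist_force: [-1.3, -0.4, 5.0]
width: 0.0007
finger_force: 2.3
```

Call:
carry_out(steps=[[[0, 0, 0.001], 0, 1], [[0, 0, 0.002], 0, 1], [[0, 0, 0.003], 0, 1], [[0, 0, 0.0035], 0, 1], [[0, 0, 0.004], 0, 1], [[0, 0, 0.004], 0, 1]])

```text
time: 4.0
tool_pos: [0.5751, -0.0166, 0.0962]
ee_rot: [3.141, -0.001, 0.268]
wrist_force: [-2.8, 1.3, 8.7]
width: 0.0001
finger_force: 4.6
```

Call:
carry_out(steps=[[[0, 0, 0.0005], 0, 1], [[0, 0, 0.0005], 0, 1], [[0, 0, 0.0005], 0, 1], [[0, 0, 0.0005], 0, 1], [[0, 0, 0.0005], 0, 1], [[0, 0, 0.0005], 0, 1], [[0, 0, 0.0005], 0, 1], [[0, 0, 0.0005], 0, 1]])

```text
time: 5.0
tool_pos: [0.5751, -0.0166, 0.0961]
ee_rot: [3.141, -0.001, 0.268]
wrist_force: [-3.6, -0.5, 10.2]
width: 0.0007
finger_force: 5.3
```

The force rose with no further travel, so it is at the stop. I'll hold the rest of the two seconds, then lift.

Call:
carry_out(steps=[[[0, 0, 0], 0, 1], [[0, 0, 0], 0, 1], [[0, 0, 0], 0, 1], [[0, 0, 0], 0, 1], [[0, 0, 0], 0, 1], [[0, 0, 0], 0, 1], [[0, 0, -0.01], 0, 1], [[0, 0, -0.04], 0, 1], [[0, 0, -0.08], 0, 1], [[0, 0, -0.11], 0, 1]])

```text
time: 6.25
tool_pos: [0.5751, -0.0163, 0.2048]
ee_rot: [-3.141, -0.0, 0.268]
wrist_force: [0.7, 0.2, 0.2]
width: 0.0006
finger_force: 0.0
```

Call:
carry_out(steps=[[[-0.05, 0.03, 0], 0, 1], [[-0.1, 0.06, 0], 0, 1], [[-0.15, 0.09, 0], 0, 1], [[-0.15, 0.09, 0], 0, 1], [[-0.15, 0.09, 0], 0, 1]])

```text
time: 6.88
tool_pos: [0.4543, -0.1427, 0.2035]
ee_rot: [-3.141, -0.0, 0.267]
wrist_force: [-0.5, -0.1, -0.2]
width: 0.0007
finger_force: 0.0
```

Run:
```python
from h import *
s=snap('scene','z');o=robot.get_obs();print(o['time'],o['tool_pos'],o['wrist_force'])
a=np.load('pics/a.npz')
print([pt(q,280,203)[2].round(4) for q in (a,s)])
```

```text
6.925 [ 0.45456823 -0.14229748  0.20353638] [-0.44462196  0.47330349 -0.14119535]
[np.float64(0.1064), np.float64(0.1041)]
```

View pics/z.png

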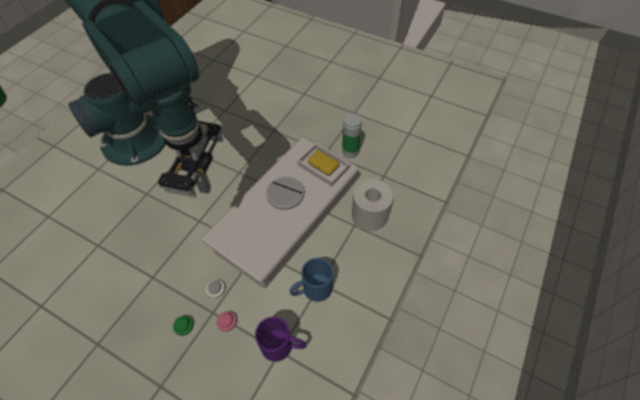

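The hand is clear at (190,180), the button at (286,193) is back up, and everything else stands where it was. I'll hand it in.

```bash
python3 -c "
from bench import robot
print(robot.close_job())"
```

```text
the job is handed in; nothing more can be done
None
```

I pressed the larger flush part to its stop (about 10 N at most), held it there for about two seconds, and it sprang back up; the hand is clear, nothing else was touched, and the job is handed in.

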